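# Free the loading nest of a flux bottle and load the carrier pack

## Task

Somebody left the flux bottle standing in the loading nest with the orange corner guides. Take the bottle out and stand it upright on the grey-brown tray at the left, then set the pack of black plastic carriers upright in the freed nest, flat on its floor between the four corner guides. Set both down gently, without dropping or tipping them.

Things in the scene. Friction and masses are not known exactly. Their poses are not given: they have to be found in the camera images.
- flux_bottle: flux dropper bottle, loose: white round body 38 mm in diameter with a yellow label, red nozzle cap, 109 mm tall in all; the body is cylindrical up to about 50 mm above its base and can be gripped there from above, from any side. Origin: centre of its underside; z up along the bottle. It starts upright on the floor of the nest. 50 to 100 g.
- carrier_pack: pack of black plastic carriers, loose: a solid block 52 mm (its x) by 118 mm (its y) by 50 mm (z), to be gripped across its 52 mm width. Origin: centre of its underside; z up. It starts upright on the bench to the right of the nest. A heap of green and white boards of similar size lies there too and may be on either side of it; that one is not wanted. 150 to 290 g.
- nest: loading nest, fixed to the bench: grey painted metal plate 104 mm (x) by 170 mm (y), 8 mm thick, with four orange L-shaped corner guides that rise 14 mm above it. They enclose a pocket of 72 mm (x) by 138 mm (y); between the guides the long sides are open for 94 mm and the short sides for 32 mm. Origin: centre of the plate's underside, on the bench top; the pocket floor is 8 mm above it. The pack's 118 mm length lies along the nest's y, either way round.
- tray_grey: grey-brown moulded tray with a grid of shallow pockets, fixed at the left of the bench, nothing on it: 136 mm (x) by 324 mm (y), 10 mm high; things stand on its flat top, 10 mm above its origin. Origin: centre of its underside; its long side y runs roughly away from the robot.
Mind the look-alikes: they are no part of the job. Leave any blue look-alike of the carrier_pack alone.

How it is judged:
On the way, in this order (a step that is already met when the one before it is completed fails the run):
1. the bottle stands upright on the grey-brown tray, released (x of flux_bottle in the frame of tray_grey between -0.062 and 0.062 m and y of flux_bottle in the frame of tray_grey between -0.156 and 0.156 m and z of flux_bottle in the frame of tray_grey between 0.004 and 0.018 m and angle between flux_bottle's own z axis and vertical below 0.17 rad and linear speed of flux_bottle below 0.02 m/s and contact force between flux_bottle and the fingers below 0.1 N), for 0.2 s.
2. the carrier pack sits flat in the nest, released (x of carrier_pack in the frame of nest between -0.018 and 0.018 m and y of carrier_pack in the frame of nest between -0.018 and 0.018 m and z of carrier_pack in the frame of nest between 0.004 and 0.0125 m and angle between carrier_pack's own z axis and vertical below 0.1 rad and angle between the y axis of carrier_pack and the y axis of nest, either way round below 0.3 rad and linear speed of carrier_pack below 0.02 m/s and contact force between carrier_pack and the fingers below 0.1 N), for 0.2 s.
At the end, for the whole second after the job is handed in: Bottle upright (10 degrees) on the grey-brown tray, its centre at least 6 mm inside the edges; carrier pack flat on the nest's floor (within 4.5 mm), centre within 18 mm of the nest's along x and y, length within 17 degrees of the nest's; both released and at rest (all of step 1 and all of step 2); the robot touches nothing.
It fails at once if the bottle is tipped over (more than 45 degrees) (angle between flux_bottle's own z axis and vertical above 0.785 rad).
It fails at once if the carrier pack is tipped over (more than 45 degrees) (angle between carrier_pack's own z axis and vertical above 0.785 rad).
It fails at once if the bottle is dropped (moves faster than 0.8 m/s out of the fingers) (contact force between flux_bottle and the fingers below 0.1 N and linear speed of flux_bottle above 0.8 m/s).
It fails at once if the carrier pack is dropped (moves faster than 0.8 m/s out of the fingers) (contact force between carrier_pack and the fingers below 0.1 N and linear speed of carrier_pack above 0.8 m/s).
It also fails if it takes over 59 s, if anything falls off the work surface, if the arm or the gripper's body presses on something with over 40 N, if the wrist force passes 120 N, or if a joint passes its speed limit or range.

## Robot

A 6-joint arm with a two-finger parallel gripper is mounted at the origin on a cart in front of the work surface, level with it; the furniture and walls round the work are solid. World frame = base frame: x ahead of the robot, y to its left, z up, the work surface at z = 0. Lengths are in m, angles in rad, forces in N, time in s.
With the tool pointing down it reaches from about 0.275 to 0.75 m from the base axis. Payload 10.2 kg.
Tool frame: the origin (TCP) lies between the finger pads; the fingertips stand 8 mm ahead of it and the grasp point (between the pads) lies 11 mm behind it; z points along the fingers, x is the direction in which the jaws open and shut, and the axes are right-handed (so a half turn about z gives the same grasp; the last joint's range is limited). The gripper opens to 85 mm and grips with 20 to 120 N. Pads are 22 mm wide; open, the fingers measure 114 mm over their backs; the gripper's body (76 mm by 85 mm) begins 54 mm behind the grasp point. The pads swing forward as they close: fully open they stand 13 mm farther back than shut.
Start: joints at [1.114, 0.313, 1.498, -0, 1.331, -0.223], TCP at [0.122, 0.511, 0.239] pointing down, gripper open.
Joint ranges: [-2.94, 2.94], [-0.97, 2.17], [0.19, 2.56], [-1.23, 4.37], [0.02, 3.11], [-2.88, 2.88]. Speed limits (rad/s): [2.39, 2.39, 3.01, 3.14, 3.14, 3.14].

## Interface

Orientations are given as a 3x3 rotation matrix whose columns are the frame's x, y, z axes.
In Python, from rig import ctrl gives the robot as it stands.
- The arm moves only by the tool apply_moves, never from a script. Its argument "series" is a list of rows, each a list of 5 numbers: the shift along the world's x, y, z in cm, then the turn about the world's z in rad, then the opening in per cent of the stroke, from 0 (shut) to 100 (fully open). In form: [[x, y, z, spin, jaw], ...]. A call has 1 to 8 rows; each row is the pose to reach, as a shift and turn from the pose commanded when the call began; what a row does not reach only later rows make up. A row lasts 1/10 s, in which the tool goes at most 50 mm and 8.59 degrees, less where a joint would pass 70% of its speed; a pose out of reach is approached as far as the arm can. A call with a gripper value outside its range is refused whole. The fingers move at their own pace and stop on an object; "newtons" is the grip in N (left out, the last holds). Time passes only in rows, so rows that repeat a pose let the fingers close. It gives the time, the measured TCP pose, the force and the opening at its end, in the units of the state.
- ctrl.read_state(): the state, without advancing time (a new reading comes with each control period).
- ctrl.camera(name): name is "side" or "top"; returns (picture, depth): 400x640x3 uint8, red, green, blue; 400x640 float32, m along the optical axis (not along the pixel's ray), 0 where there is no reading.
- ctrl.calibration(name): a dict with "intrinsics" (3x3 intrinsics, pixels), "R" (3x3) and "t" (3): a world point X has camera coordinates R X + t. Camera axes: x right, y down, z forward; pixel columns grow to the right and rows downward; lengths in m; the calibration is good to about 2 mm. A picture is of the moment at which its call begins. calibration takes no time and is no camera call.
- ctrl.sign_off(): hands the job in, once; it reports no verdict.
Trained networks look in the newest picture that a camera, given by its name, has taken for a name from the list of things; names that differ only in an ending like _2 or _b are one class to them, and where a whole thing is asked for, a point or a joint stands for the part that bears it (a point fixed in the world has none). Each returns a list of dicts, best first, with "p" (0 to 1); they miss things now and then, are a little off and sometimes report something else, mostly with a low value. They report only what shows in the picture. A call takes as long as a camera call. They do not tell look-alikes from the thing itself.
- ctrl.cut_out(camera, label): "region" (400x640 bool, what is visible of it) and "point" ([row, column] in pixels, amid what is visible of it).
- ctrl.mark_of(camera, label): "point" ([row, column] in pixels: a listed point, or the origin of a listed thing).
The state is a dict: "time": time; "joints": joint angles; "dq": joint speeds; "joint_efforts": joint torques, N m; "position": TCP position; "eef_rot": TCP orientation; "ft_force": force on the tool from outside, world axes, zero at the start; "wrist_torque": the same for the moment, N m; "grip_width": finger opening in m.
Only numpy, scipy, OpenCV 4.12 (cv2) and the standard library are available. Lean on these libraries where they do the work, as an engineer would, in place of code of your own. Each camera call takes 0.05 s, during which the arm holds its last target.

## Working session

There is one attempt and no reset: what is moved stays moved. The work goes in short steps, Python scripts to look and compute and a tool call to move; the robot and the scene stay as the last step left them, time stands still between calls to the robot, and variables do not carry over. Pictures are saved under pics/ and viewed, and the job is handed in when it is done.

Besides the shell and the picture viewer there is one more tool, called after "Request:" as a command line: name --pt "numbers of a row" for each row, then --argument value for the rest. apply_moves: Moves the arm, as the interface text tells. Its arguments: {"type":"object","properties":{"series":{"type":"array"},"newtons":{"type":"number"}},"required":["series"]}

```bash
ls; mkdir -p pics
cat > h.py <<'E'
import numpy as np, cv2
from rig import ctrl
def cal(n):
    c=ctrl.calibration(n); return np.array(c["intrinsics"]),np.array(c["R"]),np.array(c["t"])
def unproj(n,depth):
    K,R,t=cal(n); h,w=depth.shape
    v,u=np.mgrid[:h,:w]
    P=np.stack([(u-K[0,2])/K[0,0]*depth,(v-K[1,2])/K[1,1]*depth,depth],-1)
    W=(P-t)@R
    W[depth<=0]=np.nan
    return W
def save(n,img): cv2.imwrite(n,img[...,::-1])
E
python3 - <<'E'
from h import *
s=ctrl.read_state(); print(s["time"],s["position"],s["grip_width"],s["joints"])
for n in("top","side"):
    p,d=ctrl.camera(n); save(f"pics/{n}0.png",p); np.save(f"{n}0.npy",d)
    W=unproj(n,d); np.save(f"{n}0W.npy",W); np.save(f"{n}0p.npy",p)
    K,R,t=cal(n); print(n,-R.T@t,R[2])
    for l in("flux_bottle","carrier_pack","nest","tray_grey"):
        for r in ctrl.cut_out(n,l): 
            m=r["region"]; print(n,l,r["p"],r["point"],m.sum(),np.nanmedian(W[m],0).round(3))
        for r in ctrl.mark_of(n,l): print("  mark",r)
print(ctrl.read_state()["time"])
E
```

```text
pics
0.0 [0.12153264 0.51046459 0.23870171] 0.08574988322323598 [ 1.11357704e+00  3.13475769e-01  1.49849069e+00 -9.27007287e-06
  1.33100468e+00 -2.23435781e-01]
top [ 0.34853541 -0.09721451  1.65270922] [ 0.11315596 -0.01858147 -0.99340347]
top flux_bottle 0.7 [199.8, 286.2] 121 [0.521 0.008 0.07 ]
  mark {'point': [200.4, 286.5], 'p': 0.49}
top carrier_pack 0.76 [203.5, 397.0] 626 [ 0.524 -0.356  0.048]
top carrier_pack 0.65 [201.9, 447.7] 683 [ 0.527 -0.523  0.05 ]
  mark {'point': [200.9, 446.0], 'p': 0.68}
top nest 0.77 [194.3, 278.8] 1512 [0.545 0.039 0.008]
  mark {'point': [197.0, 280.4], 'p': 0.8}
top tray_grey 0.96 [214.3, 202.9] 3911 [0.478 0.29  0.008]
top tray_grey 0.51 [203.0, 395.0] 630 [ 0.521 -0.356  0.049]
  mark {'point': [213.6, 201.5], 'p': 0.71}
side [-0.00278917 -1.01624058  0.9481946 ] [ 0.38422703  0.64621939 -0.65937098]
side flux_bottle 0.62 [177.2, 300.3] 330 [0.522 0.002 0.047]
  mark {'point': [185.6, 301.7], 'p': 0.64}
side carrier_pack 0.9 [300.9, 408.7] 1262 [ 0.52  -0.537  0.051]
side carrier_pack 0.71 [258.6, 369.5] 1228 [ 0.518 -0.372  0.047]
  mark {'point': [308.6, 407.7], 'p': 0.93}
  mark {'point': [265.3, 369.1], 'p': 0.73}
side nest 0.71 [188.0, 305.8] 893 [0.536 0.008 0.008]
  mark {'point': [179.7, 300.9], 'p': 0.74}
side tray_grey 0.82 [151.4, 248.7] 2166 [0.47  0.282 0.008]
  mark {'point': [147.8, 249.6], 'p': 0.57}
0.9
```

Run:
```python
from h import *
p=np.load("top0p.npy"); save("pics/topcrop.png",cv2.resize(p[130:270,160:480],None,fx=2.5,fy=2.5,interpolation=cv2.INTER_CUBIC))
p=np.load("side0p.npy"); save("pics/sidecrop.png",cv2.resize(p[100:350,200:460],None,fx=2.4,fy=2.4,interpolation=cv2.INTER_CUBIC))
```

```text
(no output)
```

View pics/topcrop.png

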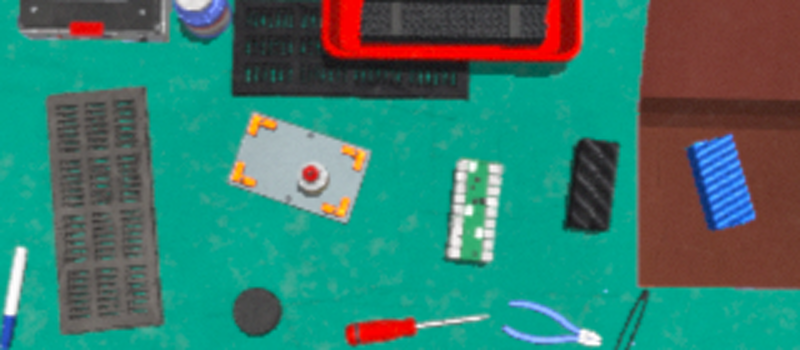

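View pics/sidecrop.png

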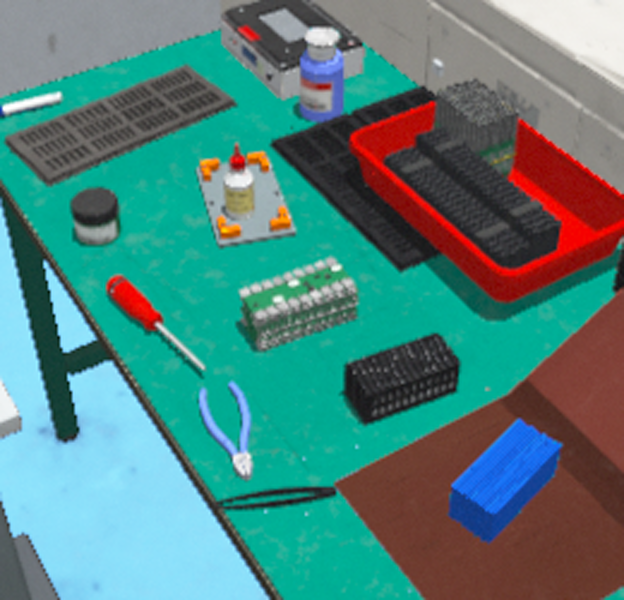

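View pics/side0.png

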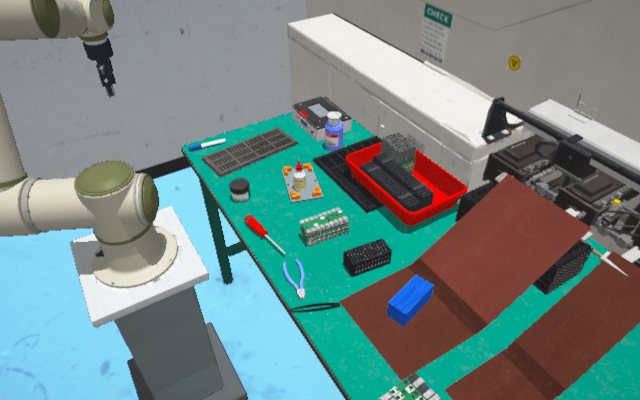

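View pics/top0.png

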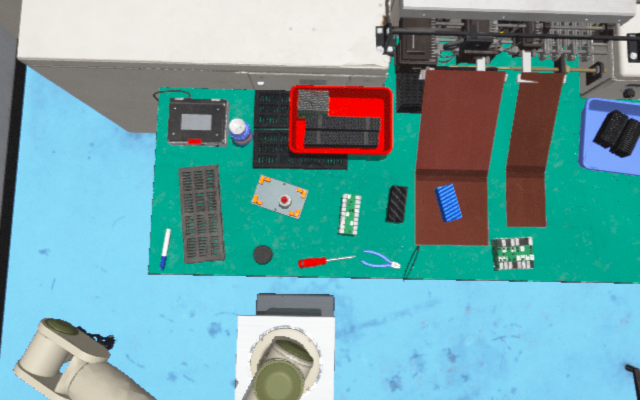

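Carrier candidates in the top picture: the green/white heap at (349,214), a black block at (397,203), and a blue block at (447,202). The black block at (397,203) fits "black plastic carriers". I'll measure poses and confirm it in a crop.

Run:
```python
from h import *
ims=[]
def rect(pts):
    r=cv2.minAreaRect((pts*1000).astype(np.float32)); b=cv2.boxPoints(r)
    e=[b[1]-b[0],b[2]-b[1]]; L=max(e,key=np.linalg.norm); 
    return np.round(r[0],1),np.round(sorted(r[1]),1),"long axis deg",round(np.degrees(np.arctan2(L[1],L[0]))%180,1)
for n in("top","side"):
    p=np.load(n+"0p.npy"); W=np.load(n+"0W.npy"); hsv=cv2.cvtColor(p,cv2.COLOR_RGB2HSV)
    x,y,z=W[...,0],W[...,1],W[...,2]
    box=lambda a,b,c,d:(x>a)&(x<b)&(y>c)&(y<d)
    m=box(.4,.65,-.45,-.28); t=m&(z>.04)&(z<.06)
    print(n,"pack top",t.sum(),rect(W[t][:,:2]),np.nanmedian(z[t]))
    t=m&(z>.015)&(z<.06); print(n,"pack all",t.sum(),rect(W[t][:,:2]))
    m=box(.4,.65,-.1,.15)
    t=m&(z>.004)&(z<.012); print(n,"plate",rect(W[t][:,:2]),np.median(z[t]))
    o=m&(hsv[...,0]>8)&(hsv[...,0]<24)&(hsv[...,1]>170)&(hsv[...,2]>150)&(z<.035)
    t=o&(z>.01); print(n,"orange",o.sum(),rect(W[t][:,:2]),np.median(z[t]))
    t=m&(z>.03); print(n,"bottle",t.sum(),W[t].mean(0),W[t].min(0),W[t].max(0))
    for a,b in((.03,.05),(.05,.08),(.08,.12)):
        t=m&(z>a)&(z<b)
        if t.sum(): print("   ",a,b,t.sum(),W[t].mean(0).round(4),W[t].min(0).round(4),W[t].max(0).round(4))
    t=box(.3,.68,.18,.4)&(z>.004)&(z<.016); print(n,"tray",rect(W[t][:,:2]),np.median(z[t]))
    t=box(.2,.75,-.6,.45)&(z>-.01)&(z<.003);print("bench z",np.median(z[t]))
    c={"top":p[170:245,330:470],"side":p[200:340,300:440]}[n]
    ims.append(cv2.resize(c,(560,300 if n=="top" else 560)[:2],interpolation=cv2.INTER_CUBIC)[:300])
save("pics/conf.png",np.vstack(ims))
```

```text
top pack top 562 (array([ 524.7, -359. ]), array([ 52.8, 116.8]), 'long axis deg', np.float32(173.0)) 0.049126591699857336
top pack all 615 (array([ 562.3, -373.8]), array([ 75.6, 205.8]), 'long axis deg', np.float32(159.3))
top plate (array([524.9,  25.2]), array([248.9, 249.9]), 'long axis deg', np.float32(179.8)) 0.006857510748155439
top orange 127 (array([542.5,  33.5]), array([ 89.2, 155.3]), 'long axis deg', np.float32(72.4)) 0.022330811155427704
top bottle 119 [0.52154113 0.01002064 0.07447988] [ 0.4794854  -0.02220503  0.03008308] [0.54183864 0.1042249  0.11704095]
    0.03 0.05 8 [0.5074 0.0131 0.0378] [ 0.4795 -0.0222  0.0301] [0.5232 0.1042 0.0497]
    0.05 0.08 73 [0.5218 0.0092 0.0672] [ 0.5057 -0.0064  0.0545] [0.5418 0.0295 0.0793]
    0.08 0.12 38 [0.524  0.0109 0.0962] [0.5132 0.0017 0.0805] [0.5344 0.021  0.117 ]
top tray (array([489.7, 290.5]), array([218.8, 379.1]), 'long axis deg', np.float32(0.0)) 0.008902190864456667
bench z -0.00104009228483563
side pack top 744 (array([ 525.7, -359.9]), array([ 58.1, 118.9]), 'long axis deg', np.float32(174.1)) 0.048746586229
[... 180 characters left out ...]
eg', np.float32(178.2)) 0.007467214397163381
side orange 170 (array([543.9,  31.6]), array([ 90.5, 163.6]), 'long axis deg', np.float32(72.8)) 0.020147116559759065
side bottle 221 [0.52190798 0.0028435  0.06402215] [ 0.50522935 -0.00954949  0.03018512] [0.54464387 0.03167291 0.11539369]
    0.03 0.05 63 [ 0.5211 -0.0014  0.0406] [ 0.5052 -0.0095  0.0302] [0.5446 0.0204 0.0498]
    0.05 0.08 111 [0.5211 0.0028 0.0648] [ 0.5061 -0.0088  0.0501] [0.5435 0.0317 0.0795]
    0.08 0.12 47 [0.5248 0.0087 0.0936] [0.5145 0.0017 0.08  ] [0.5348 0.0189 0.1154]
side tray (array([482.2, 293. ]), array([209.1, 366. ]), 'long axis deg', np.float32(175.6)) 0.00883126227274286
bench z -0.00042259798553769695
```

View pics/conf.png

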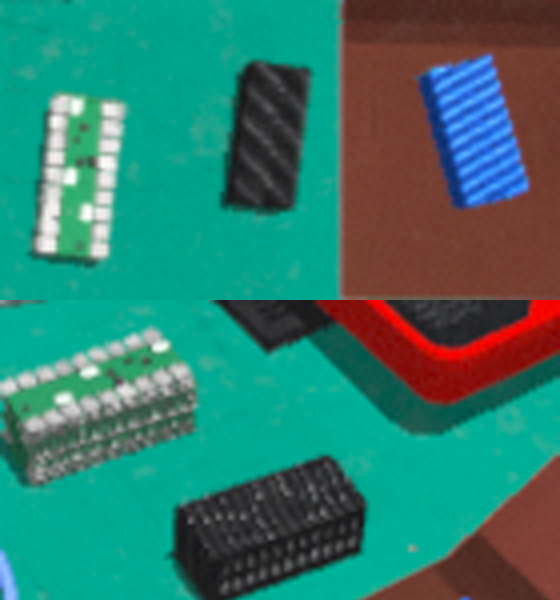

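The crop confirms it: the black block in the middle is the carrier pack, with the boards on its left and the blue look-alike on its right. The bottle is at about (0.5245, 0.010), the nest at (0.543, 0.033) with its long axis at 72.5°, and the pack at (0.525, -0.3595) with its long axis at -6.5°.

Run:
```python
from h import *
s=ctrl.read_state(); print(s["eef_rot"].round(3) if hasattr(s["eef_rot"],'round') else s["eef_rot"], s["ft_force"])
for n in("top","side"):
    p=np.load(n+"0p.npy"); W=np.load(n+"0W.npy"); hsv=cv2.cvtColor(p,cv2.COLOR_RGB2HSV)
    x,y,z=W[...,0],W[...,1],W[...,2]
    t=((x>.3)&(x<.68)&(y>.18)&(y<.42)&(hsv[...,1]<80)&(z<.02)).astype(np.uint8)
    t=cv2.morphologyEx(t,cv2.MORPH_CLOSE,np.ones((5,5)));k,l,st,c=cv2.connectedComponentsWithStats(t)
    i=1+np.argmax(st[1:,4]); m=(l==i)&np.isfinite(x)
    r=cv2.minAreaRect((W[m][:,:2]*1000).astype(np.float32)); print(n,r, np.nanmean(W[m],0))
```

```text
[[ 0.232  0.973 -0.   ]
 [ 0.973 -0.232  0.   ]
 [ 0.    -0.    -1.   ]] [ 0.71363795  0.76537505 -0.38068918]
top ((481.86260986328125, 292.5006103515625), (322.19268798828125, 136.35333251953125), 6.361924648284912) [0.47925661 0.29069402 0.00803539]
side ((487.17352294921875, 291.33868408203125), (330.19354248046875, 137.2592010498047), 6.86788272857666) [0.47454852 0.28499936 0.00776716]
```

Request:
apply_moves --pt "5 -6.2 0 -0.15 100" --pt "10 -12.4 0 -0.3 100" --pt "15 -18.6 -0.5 -0.45 100" --pt "19 -23.7 -1 -0.6 100" --pt "22.5 -28 -2 -0.75 100" --pt "26 -32.3 -3 -0.9 100" --pt "29.5 -36.6 -4 -1.05 100" --pt "32 -39.7 -4 -1.2 100" --newtons 40

```text
time: 1.7
position: [0.3725, 0.1986, 0.2113]
eef_rot: [[0.991, 0.13, 0.001], [0.13, -0.991, 0.0], [0.001, -0.0, -1.0]]
ft_force: [1.3, 1.9, 0.7]
grip_width: 0.0856
```

Request:
apply_moves --pt "3 -3.8 0 -0.13 100" --pt "6 -7.5 0 -0.13 100" --pt "9 -11.2 0 -0.13 100" --pt "12 -15 -0.5 -0.13 100" --pt "14 -17.4 -1 -0.13 100" --pt "15.2 -18.9 -1.1 -0.13 100" --pt "15.2 -18.9 -1.1 -0.13 100"

```text
time: 2.4
position: [0.5244, 0.0096, 0.1997]
eef_rot: [[1.0, 0.004, -0.0], [0.004, -1.0, -0.0], [-0.0, 0.0, -1.0]]
ft_force: [-0.3, 0.5, -0.6]
grip_width: 0.0858
```

Run:
```python
from h import *
s=ctrl.read_state(); print(s["time"],s["position"].round(4),s["eef_rot"].round(3).tolist(),s["ft_force"].round(2))
n="side"
p,d=ctrl.camera(n); W=unproj(n,d); x,y,z=W[...,0],W[...,1],W[...,2]
m=(x>.4)&(x<.65)&(y>-.1)&(y<.12)&(z>.12)&(z<.4)
v,u=np.where(m); print(v.min(),v.max(),u.min(),u.max(), "lowest tip z",np.sort(z[m])[:10].round(3))
save("pics/a.png",cv2.resize(p[80:230,220:400],None,fx=4,fy=4,interpolation=cv2.INTER_CUBIC))
```

```text
2.4 [0.5244 0.0096 0.1997] [[1.0, 0.004, -0.0], [0.004, -1.0, -0.0], [-0.0, 0.0, -1.0]] [-0.28  0.53 -0.61]
79 142 271 320 lowest tip z [0.203 0.204 0.205 0.207 0.207 0.207 0.209 0.209 0.209 0.21 ]
```

View pics/a.png

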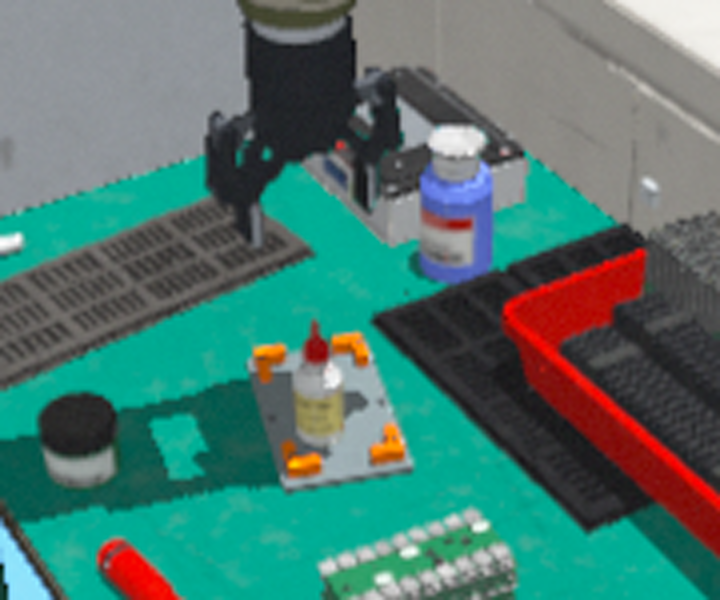

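Run:
```python
from h import *
p,d=ctrl.camera("side"); W=unproj("side",d)
for v in range(108,126): print(v,W[v,285:306:3,2].round(3),W[v,295].round(3))
```

```text
108 [0.311 0.308 0.307 0.303 0.3   0.298 0.294] [ 0.519 -0.002  0.303]
109 [0.31  0.305 0.304 0.301 0.297 0.295 0.298] [0.52  0.    0.299]
110 [0.305 0.304 0.297 0.297 0.295 0.294 0.293] [ 0.519 -0.001  0.296]
111 [0.301 0.3   0.298 0.299 0.29  0.29  0.291] [ 0.519 -0.     0.293]
112 [0.298 0.294 0.297 0.297 0.289 0.283 0.287] [ 0.515 -0.008  0.295]
113 [0.298 0.292 0.292 0.293 0.285 0.282 0.284] [ 0.514 -0.01   0.293]
114 [0.292 0.29  0.292 0.291 0.284 0.278 0.275] [ 0.514 -0.01   0.29 ]
115 [0.287 0.29  0.289 0.287 0.278 0.274 0.275] [ 0.517 -0.003  0.282]
116 [0.27  0.285 0.285 0.286 0.276 0.274 0.073] [ 0.517 -0.002  0.279]
117 [0.267 0.284 0.284 0.274 0.273 0.271 0.052] [ 0.518 -0.     0.275]
118 [0.005 0.282 0.28  0.271 0.266 0.266 0.052] [ 0.517 -0.001  0.272]
119 [-0.004  0.28   0.275  0.269  0.024  0.037  0.05 ] [0.519 0.001 0.267]
120 [0.266 0.276 0.266 0.264 0.018 0.025 0.048] [0.713 0.382 0.008]
121 [ 0.271  0.269 -0.001 -0.     0.015  0.027  0.043] [0.713 0.381 0.004]
122 [ 0.271  0.269 -0.001  0.     0.007  0.023  0.033] [ 0.714  0.383 -0.002]
123 [ 0.269  0.266 -0.004 -0.003  0.006  0.016  0.031] [ 0.711  0.378 -0.002]
124 [ 0.264  0.266 -0.003 -0.001 -0.003  0.013  0.025] [ 0.708  0.374 -0.004]
125 [ 0.262 -0.002  0.002 -0.005 -0.005  0.008  0.023] [ 0.704  0.366 -0.003]
```

Request:
apply_moves --pt "0 0 -4 0 100" --pt "0 0 -8 0 100" --pt "0 0 -11 0 100" --pt "0 0 -13 0 100" --pt "0 0 -14 0 100" --pt "0 0 -14.4 0 100" --pt "0 0 -14.6 0 100" --pt "0 0 -14.6 0 100"

```text
time: 3.3
position: [0.524, 0.0115, 0.0551]
eef_rot: [[1.0, 0.007, 0.001], [0.007, -1.0, -0.0], [0.001, 0.0, -1.0]]
ft_force: [0.7, -0.3, 0.2]
grip_width: 0.0857
```

Run:
```python
from h import *
p,d=ctrl.camera("side"); save("pics/b.png",cv2.resize(p[100:220,230:370],None,fx=5,fy=5,interpolation=cv2.INTER_CUBIC))
```

```text
(no output)
```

View pics/b.png

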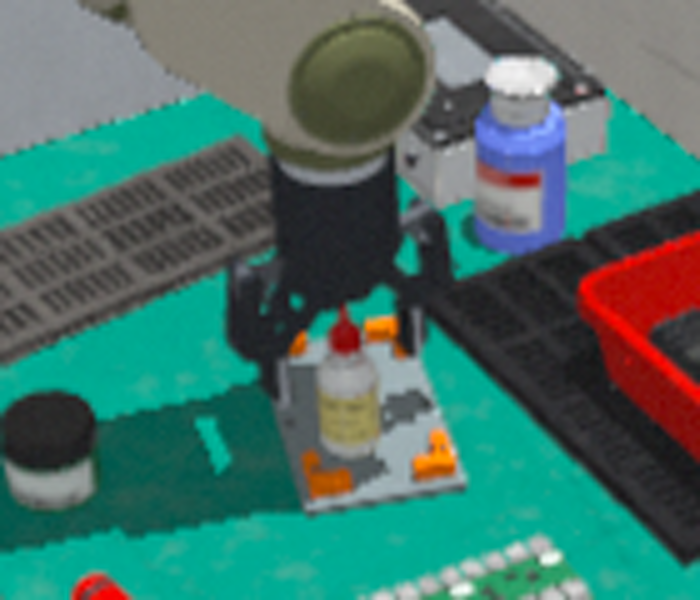

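The picture shows the bottle upright between the open fingers, with its cap just under the gripper body and no contact force. I'll read the pose again, then close.

Run:
```python
from h import *
s=ctrl.read_state(); print(s["time"],s["position"].round(4),s["ft_force"].round(2))
```

```text
3.35 [0.524  0.0114 0.0552] [ 0.39 -0.05  0.02]
```

Request:
apply_moves --pt "0 0 0 0 60" --pt "0 0 0 0 50" --pt "0 0 0 0 40" --pt "0 0 0 0 25" --pt "0 0 0 0 25" --pt "0 0 0 0 25"

```text
time: 3.95
position: [0.5238, 0.0113, 0.0547]
eef_rot: [[1.0, 0.007, 0.001], [0.007, -1.0, -0.0], [0.001, 0.0, -1.0]]
ft_force: [-0.9, -0.0, 5.9]
grip_width: 0.036
```

Request:
apply_moves --pt "0 0 0 0 25" --pt "0 0 0 0 25"

```text
time: 4.15
position: [0.5238, 0.0113, 0.0547]
eef_rot: [[1.0, 0.007, 0.001], [0.007, -1.0, -0.0], [0.001, 0.0, -1.0]]
ft_force: [0.0, 0.5, 5.0]
grip_width: 0.0363
```

Run:
```python
from h import *
p,d=ctrl.camera("side"); save("pics/c.png",cv2.resize(p[130:210,250:350],None,fx=7,fy=7,interpolation=cv2.INTER_CUBIC))
W=unproj("side",d)
s=ctrl.read_state(); print(s["time"],s["position"].round(4),s["ft_force"].round(2),s["wrist_torque"].round(2),s["grip_width"])
x,y,z=W[...,0],W[...,1],W[...,2]
hsv=cv2.cvtColor(p,cv2.COLOR_RGB2HSV)
m=(x>.48)&(x<.57)&(y>-.02)&(y<.05)&(z>.015)&(z<.13)
for a in range(15,125,6):
    t=m&(z>a/1000)&(z<(a+6)/1000)
    if t.sum()>2: print(a,t.sum(),x[t].min().round(4),x[t].max().round(4),y[t].min().round(4))
```

```text
4.2 [0.5238 0.0113 0.0547] [-1.55  0.03  5.18] [ 0.01  0.26 -0.03] 0.03642680919768702
15 26 0.4802 0.5398 -0.0186
21 28 0.4816 0.5421 -0.0172
27 15 0.5065 0.5358 -0.0083
33 19 0.5076 0.536 -0.0082
39 13 0.5074 0.5361 -0.0091
45 23 0.4997 0.5455 -0.0096
51 23 0.4944 0.5493 -0.0086
57 38 0.4924 0.5544 -0.0083
63 40 0.4929 0.558 -0.0064
69 40 0.4915 0.5566 -0.0073
75 36 0.4922 0.5584 -0.0029
81 25 0.4919 0.5618 -0.0035
87 30 0.4817 0.5682 -0.0038
93 48 0.4807 0.5675 -0.0051
99 45 0.4817 0.5699 -0.004
105 25 0.4805 0.569 -0.0033
111 32 0.4811 0.5687 -0.0073
117 28 0.4966 0.5696 -0.0091
123 25 0.496 0.5477 -0.0081
```

View pics/c.png

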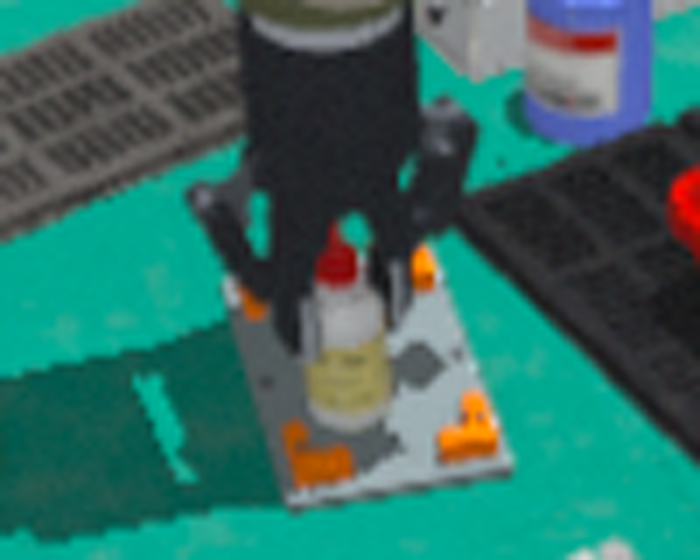

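The pads hold only the top of the body. The opening reads 36.4 mm and there is 5 N upward on the tool, so they may be on the shoulder. I'll reopen a little, go 1.5 mm lower and grip again.

Request:
apply_moves --pt "0 0 0 0 65" --pt "0 0 0 0 65" --pt "0 0 -0.1 0 65" --pt "0 0 -0.18 0 65" --pt "0 0 -0.18 0 65" --pt "0 0 -0.18 0 65"

```text
time: 4.8
position: [0.5236, 0.0114, 0.0524]
eef_rot: [[1.0, 0.007, -0.0], [0.007, -1.0, 0.0], [-0.0, -0.0, -1.0]]
ft_force: [0.2, -0.4, -0.9]
grip_width: 0.0554
```

Request:
apply_moves --pt "0 0 0 0 40" --pt "0 0 0 0 30" --pt "0 0 0 0 25" --pt "0 0 0 0 25" --pt "0 0 0 0 25" --newtons 30

```text
time: 5.3
position: [0.5237, 0.0113, 0.0527]
eef_rot: [[1.0, 0.007, 0.0], [0.007, -1.0, -0.0], [0.0, 0.0, -1.0]]
ft_force: [-0.9, 0.3, 3.2]
grip_width: 0.0365
```

Request:
apply_moves --pt "0 0 0.1 0 25" --pt "0 0 0.3 0 25" --pt "0 0 0.6 0 25" --pt "0 0 1 0 25" --pt "0 0 1.3 0 25" --pt "0 0 1.5 0 25" --pt "0 0 1.5 0 25" --newtons 40

```text
time: 6.0
position: [0.5237, 0.0114, 0.0679]
eef_rot: [[1.0, 0.007, 0.001], [0.007, -1.0, -0.0], [0.001, 0.0, -1.0]]
ft_force: [-0.2, 0.4, -0.8]
grip_width: 0.0364
```

Run:
```python
from h import *
p,d=ctrl.camera("side"); save("pics/e.png",cv2.resize(p[120:210,240:350],None,fx=6,fy=6,interpolation=cv2.INTER_CUBIC))
s=ctrl.read_state(); print(s["time"],s["position"].round(4),s["ft_force"].round(2),s["wrist_torque"].round(2),s["grip_width"])
```

```text
6.05 [0.5236 0.0114 0.0676] [ 0.01  0.18 -0.53] [ 0.02 -0.02 -0.01] 0.036272709886505945
```

View pics/e.png

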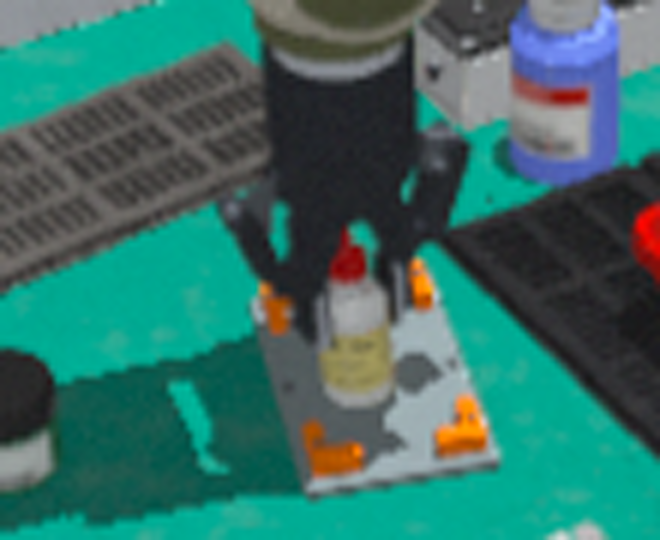

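The bottle is lifted and held upright. Next I carry it to the tray.

Request:
apply_moves --pt "0 0 1.5 0 25" --pt "0 0 4 0 25" --pt "-0.2 1 6 0 25" --pt "-0.5 3.5 7 0 25" --pt "-1 7 7 0 25" --pt "-1.6 11 7 0 25" --pt "-2.2 15 7 0 25" --pt "-2.8 19 7 0 25"

```text
time: 6.85
position: [0.4951, 0.2029, 0.1375]
eef_rot: [[1.0, 0.007, -0.0], [0.007, -1.0, -0.0], [-0.0, 0.0, -1.0]]
ft_force: [0.3, 0.3, -0.7]
grip_width: 0.0361
```

Request:
apply_moves --pt "-0.6 3.5 0 0 25" --pt "-1.1 6.3 0 0 25" --pt "-1.4 8 0 0 25" --pt "-1.5 8.8 -0.5 0 25" --pt "-1.5 9 -2 0 25" --pt "-1.5 9 -4 0 25" --pt "-1.5 9 -5.5 0 25" --pt "-1.5 9 -6.2 0 25"

```text
time: 7.65
position: [0.4801, 0.2906, 0.0737]
eef_rot: [[1.0, 0.006, -0.003], [0.006, -1.0, -0.001], [-0.003, 0.001, -1.0]]
ft_force: [0.2, -0.5, -0.1]
grip_width: 0.0365
```

Run:
```python
from h import *
p,d=ctrl.camera("side"); save("pics/f.png",cv2.resize(p[80:190,190:310],None,fx=6,fy=5,interpolation=cv2.INTER_CUBIC))
s=ctrl.read_state(); print(s["time"],s["position"].round(4),s["ft_force"].round(2),s["wrist_torque"].round(2),s["grip_width"])
W=unproj("side",d); x,y,z=W[...,0],W[...,1],W[...,2]; m=(abs(x-.48)<.03)&(abs(y-.285)<.025)&(z>.013)&(z<.045)
print(np.sort(z[m])[:15].round(3))
```

```text
7.7 [0.48   0.2906 0.0735] [-1.25 -0.97 -2.48] [-0.01  0.05  0.05] 0.036319134434982636
[0.013 0.013 0.014 0.028 0.029 0.029 0.029 0.03  0.03  0.032 0.032 0.032
 0.032 0.033 0.033]
```

View pics/f.png

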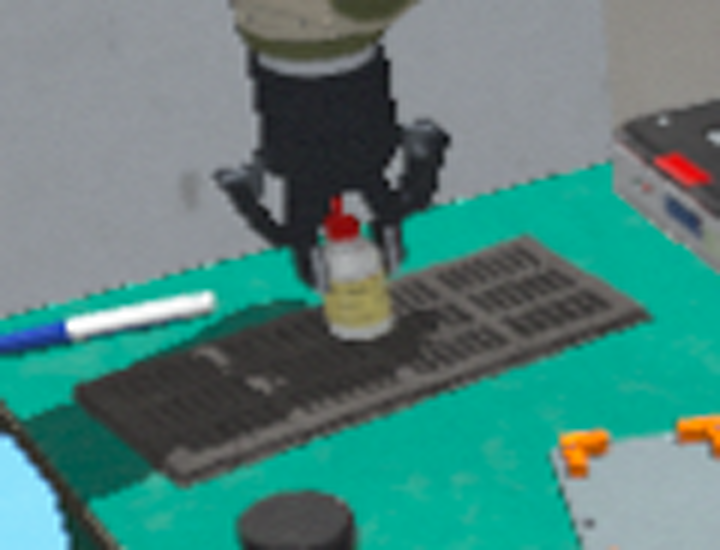

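The bottle hangs upright over the middle of the tray with its base about 19 mm above the top. I lower it slowly.

Request:
apply_moves --pt "0 0 -0.6 0 25" --pt "0 0 -1.1 0 25" --pt "0 0 -1.4 0 25" --pt "0 0 -1.6 0 25" --pt "0 0 -1.7 0 25" --pt "0 0 -1.8 0 25" --pt "0 0 -1.8 0 25" --pt "0 0 -1.8 0 25"

```text
time: 8.5
position: [0.4807, 0.2914, 0.0576]
eef_rot: [[1.0, 0.007, 0.0], [0.007, -1.0, 0.0], [0.0, -0.0, -1.0]]
ft_force: [-0.2, 0.0, -0.9]
grip_width: 0.0363
```

Request:
apply_moves --pt "0 0 -0.1 0 25" --pt "0 0 -0.15 0 25" --pt "0 0 -0.2 0 25" --pt "0 0 -0.2 0 25"

```text
time: 8.9
position: [0.4806, 0.2913, 0.0554]
eef_rot: [[1.0, 0.007, -0.0], [0.007, -1.0, -0.0], [-0.0, 0.0, -1.0]]
ft_force: [-0.4, 0.1, -1.5]
grip_width: 0.0364
```

Request:
apply_moves --pt "0 0 -0.05 0 25" --pt "0 0 -0.1 0 25" --pt "0 0 -0.1 0 25"

```text
time: 9.2
position: [0.4807, 0.2914, 0.0548]
eef_rot: [[1.0, 0.007, 0.0], [0.007, -1.0, 0.0], [0.0, -0.0, -1.0]]
ft_force: [0.2, -0.5, 2.5]
grip_width: 0.0361
```

The wrist force shows contact, so I release.

Request:
apply_moves --pt "0 0 0 0 45" --pt "0 0 0 0 52" --pt "0 0 0 0 65" --pt "0 0 0 0 85" --pt "0 0 0 0 100" --pt "0 0 0 0 100"

```text
time: 9.8
position: [0.4806, 0.2914, 0.0545]
eef_rot: [[1.0, 0.007, 0.0], [0.007, -1.0, 0.0], [0.0, -0.0, -1.0]]
ft_force: [0.4, -0.0, 0.2]
grip_width: 0.0855
```

Request:
apply_moves --pt "0 0 1 0 100" --pt "0 0 3 0 100" --pt "0 0 6 0 100" --pt "0 0 10 0 100" --pt "0 0 14 0 100" --pt "0 0 14 0 100"

```text
time: 10.4
position: [0.4825, 0.2922, 0.2008]
eef_rot: [[1.0, 0.007, 0.01], [0.007, -1.0, 0.003], [0.01, -0.003, -1.0]]
ft_force: [0.5, 0.2, -0.2]
grip_width: 0.0853
```

Run:
```python
from h import *
p,d=ctrl.camera("side"); save("pics/g.png",cv2.resize(p[80:190,190:310],None,fx=6,fy=5,interpolation=cv2.INTER_CUBIC))
s=ctrl.read_state(); print(s["time"],s["position"].round(4),s["ft_force"].round(2),s["joints"].round(3))
W=unproj("side",d); x,y,z=W[...,0],W[...,1],W[...,2]
for a,b in((.02,.05),(.09,.121)):
    m=(abs(x-.48)<.03)&(abs(y-.285)<.03)&(z>a)&(z<b); print(W[m].mean(0).round(3),W[m].min(0).round(3),W[m].max(0).round(3))
```

```text
10.45 [0.4815 0.2918 0.1977] [ 0.05 -0.05 -0.92] [0.337 0.427 1.447 0.    1.262 0.33 ]
[0.479 0.278 0.035] [0.464 0.267 0.02 ] [0.5   0.299 0.05 ]
[0.482 0.288 0.099] [0.473 0.278 0.091] [0.491 0.297 0.121]
```

View pics/g.png

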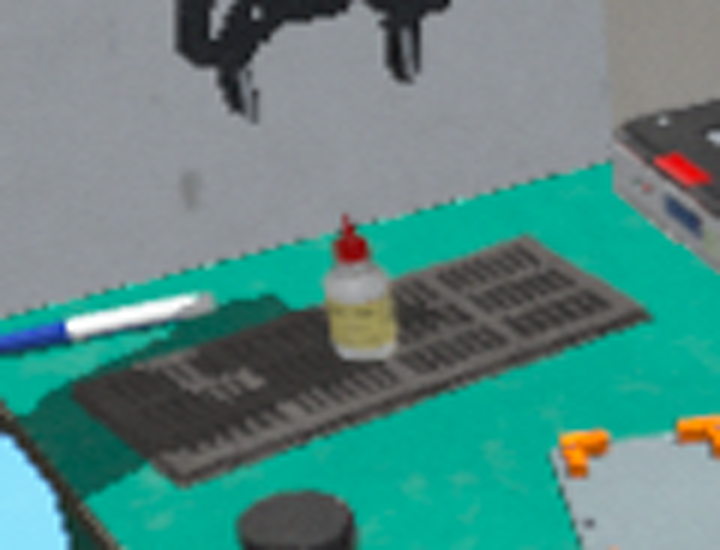

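Step 1 looks done: the bottle stands upright at about (0.481, 0.29). Now to the pack.

Request:
apply_moves --pt "0.3 -4 0 -0.14 100" --pt "0.6 -8.5 0 -0.28 100" --pt "0.9 -13 0 -0.42 100" --pt "1.2 -17.5 0 -0.56 100" --pt "1.5 -22 0 -0.7 100" --pt "1.8 -26.5 0 -0.84 100" --pt "2.1 -31 0 -0.98 100" --pt "2.4 -35.5 0 -1.12 100"

```text
time: 11.25
position: [0.5039, -0.0653, 0.1939]
eef_rot: [[0.437, -0.9, -0.001], [-0.9, -0.437, 0.001], [-0.001, 0.001, -1.0]]
ft_force: [0.9, 0.4, 0.4]
grip_width: 0.0856
```

Request:
apply_moves --pt "0.3 -4.5 0 -0.14 100" --pt "0.7 -9 0 -0.28 100" --pt "1 -13.5 0 -0.42 100" --pt "1.4 -18 0 -0.57 100" --pt "1.7 -22.5 0 -0.57 100" --pt "1.9 -26.5 -1 -0.57 100" --pt "1.9 -29.6 -2 -0.57 100" --pt "1.9 -29.6 -3 -0.57 100"

```text
time: 12.05
position: [0.5224, -0.3629, 0.1624]
eef_rot: [[-0.116, -0.993, -0.002], [-0.993, 0.116, 0.001], [-0.0, 0.002, -1.0]]
ft_force: [0.5, 1.1, -0.6]
grip_width: 0.0857
```

Run:
```python
from h import *
s=ctrl.read_state(); R=s["eef_rot"]; print(s["time"],s["position"].round(4),np.degrees(np.arctan2(R[1,0],R[0,0])).round(2),s["joints"].round(3))
```

```text
12.05 [ 0.5224 -0.3629  0.1624] -96.64 [-7.910e-01  6.200e-01  1.235e+00 -1.000e-03  1.289e+00  8.960e-01]
```

Request:
apply_moves --pt "0.25 0.3 -2 0 100" --pt "0.25 0.3 -5 0 100" --pt "0.25 0.3 -8 0 100" --pt "0.25 0.3 -8.5 0 100" --pt "0.25 0.3 -8.5 0 100"

```text
time: 12.55
position: [0.5259, -0.3559, 0.0789]
eef_rot: [[-0.112, -0.994, -0.001], [-0.994, 0.112, 0.002], [-0.001, 0.002, -1.0]]
ft_force: [0.3, -0.2, -0.2]
grip_width: 0.0855
```

Run:
```python
from h import *
s=ctrl.read_state(); R=s["eef_rot"]; print(s["time"],s["position"].round(4),np.degrees(np.arctan2(R[1,0],R[0,0])).round(2))
p,d=ctrl.camera("side"); save("pics/i.png",cv2.resize(p[180:300,300:440],None,fx=5,fy=5,interpolation=cv2.INTER_CUBIC))
```

```text
12.55 [ 0.5259 -0.3559  0.0789] -96.41
```

View pics/i.png

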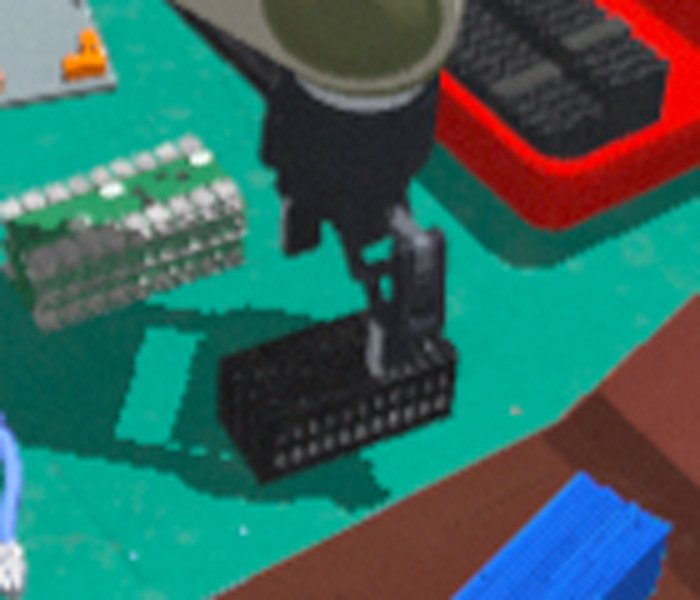

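The right finger shows in front of the pack, which is the black block between the boards and the blue one. I correct y by -3.5 mm and descend.

Request:
apply_moves --pt "0 -0.35 0 0 100" --pt "0 -0.35 -1.5 0 100" --pt "0 -0.35 -3.5 0 100" --pt "0 -0.35 -5 0 100" --pt "0 -0.35 -5.8 0 100" --pt "0 -0.35 -6 0 100" --pt "0 -0.35 -6 0 100"

```text
time: 13.3
position: [0.5262, -0.3603, 0.0196]
eef_rot: [[-0.112, -0.994, 0.0], [-0.994, 0.112, -0.0], [0.0, -0.0, -1.0]]
ft_force: [-0.3, -0.4, -0.1]
grip_width: 0.0852
```

Request:
apply_moves --pt "0 0 0 0 80" --pt "0 0 0 0 70" --pt "0 0 0 0 60" --pt "0 0 0 0 45" --pt "0 0 0 0 45" --pt "0 0 0 0 45" --newtons 60

```text
time: 13.9
position: [0.5264, -0.3602, 0.0203]
eef_rot: [[-0.112, -0.994, 0.001], [-0.994, 0.112, -0.001], [0.0, -0.001, -1.0]]
ft_force: [-1.2, 1.9, 5.4]
grip_width: 0.0513
```

Request:
apply_moves --pt "0 0 0.2 0 45" --pt "0 0 0.6 0 45" --pt "0 0 1.2 0 45" --pt "0 0 2.2 0 45" --pt "0 0 4 0 45" --pt "0 0 6.5 0 45" --pt "0 0 9 0 45" --pt "0 0 10 0 45"

```text
time: 14.7
position: [0.5268, -0.3608, 0.1228]
eef_rot: [[-0.112, -0.994, 0.003], [-0.994, 0.112, -0.003], [0.003, -0.004, -1.0]]
ft_force: [0.4, 0.0, -2.7]
grip_width: 0.0511
```

Run:
```python
from h import *
s=ctrl.read_state(); R=s["eef_rot"]; print(s["time"],s["position"].round(4),np.degrees(np.arctan2(R[1,0],R[0,0])).round(2),s["ft_force"].round(2),s["wrist_torque"].round(2),s["grip_width"])
from scipy import ndimage
for n in("top","side"):
    p,d=ctrl.camera(n); W=unproj(n,d); hsv=cv2.cvtColor(p,cv2.COLOR_RGB2HSV)
    x,y,z=W[...,0],W[...,1],W[...,2]
    m=(abs(x-.545)<.12)&(abs(y-.033)<.12)&(z<.035)
    o=m&(hsv[...,0]>8)&(hsv[...,0]<24)&(hsv[...,1]>150)&(hsv[...,2]>130)
    r=cv2.minAreaRect((W[o&(z>.012)][:,:2]*1000).astype(np.float32)); print(n,"orange",o.sum(),r)
    K,Rr,t=cal(n); # plate by colour grey, ray-plane z=.008
    g=m&((hsv[...,1]<60)&(hsv[...,2]>90)|o); l,k=ndimage.label(ndimage.binary_closing(g,iterations=2)); i=1+np.argmax(ndimage.sum(g,l,range(1,k+1)))
    v,u=np.where(l==i); ray=np.stack([(u-K[0,2])/K[0,0],(v-K[1,2])/K[1,1],np.ones(len(u))],-1)@Rr; c=-Rr.T@t
    q=c+ray*((.008-c[2])/ray[:,2])[:,None]
    print(n,"plate",cv2.minAreaRect((q[:,:2]*1000).astype(np.float32)))
    if n=="side": save("pics/j.png",cv2.resize(p[130:330,260:440],None,fx=3,fy=3,interpolation=cv2.INTER_CUBIC))
```

```text
14.7 [ 0.5268 -0.3608  0.1228] -96.43 [ 0.42  0.04 -2.73] [-0.03 -0.02  0.02] 0.05105751285186455
top orange 148 ((543.087158203125, 32.54853820800781), (156.19261169433594, 91.73902893066406), 72.60487365722656)
top plate ((541.684814453125, 32.97838592529297), (168.76661682128906, 104.21622467041016), 72.65523529052734)
side orange 184 ((543.8812866210938, 33.213905334472656), (167.7848358154297, 92.2032470703125), 72.70189666748047)
side plate ((546.0037841796875, 36.246429443359375), (185.32923889160156, 103.6067886352539), 72.42878723144531)
```

View pics/j.png

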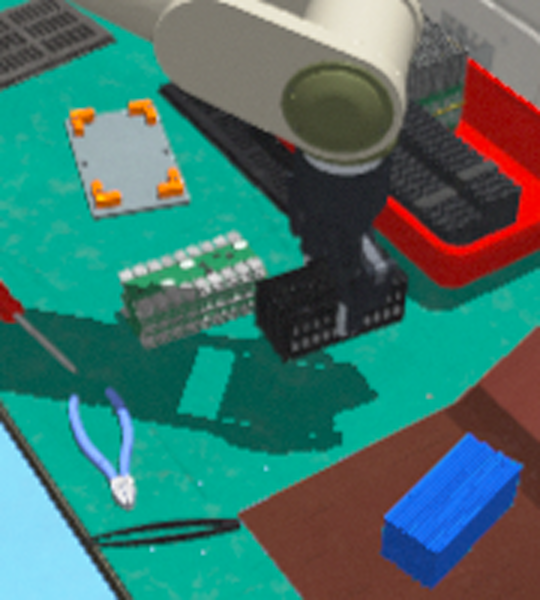

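The pack is lifted level and firmly held. The nest is free, at (0.543, 0.033) and 72.6°. I carry the pack over and turn it.

Request:
apply_moves --pt "0 1.5 0 0.05 45" --pt "0.1 4.5 0 0.17 45" --pt "0.3 8 0 0.3 45" --pt "0.5 12 0 0.44 45" --pt "0.7 16 0 0.58 45" --pt "0.9 20 0 0.72 45" --pt "1.1 24 0 0.86 45" --pt "1.3 28 0 1 45"

```text
time: 15.6
position: [0.5383, -0.0783, 0.1182]
eef_rot: [[0.779, -0.627, -0.002], [-0.627, -0.779, 0.001], [-0.002, 0.001, -1.0]]
ft_force: [-0.5, 0.1, -2.4]
grip_width: 0.0512
```

Request:
apply_moves --pt "0.15 4 0 0.12 45" --pt "0.3 7.5 0 0.24 45" --pt "0.4 10 0 0.34 45" --pt "0.4 11.2 0 0.38 45" --pt "0.4 11.5 0 0.38 45" --pt "0.4 11.5 -2 0.38 45" --pt "0.4 11.5 -4 0.38 45" --pt "0.4 11.5 -4 0.38 45"

```text
time: 16.4
position: [0.5416, 0.0339, 0.077]
eef_rot: [[0.953, -0.301, -0.005], [-0.301, -0.953, 0.001], [-0.005, 0.001, -1.0]]
ft_force: [-0.7, -0.4, -3.2]
grip_width: 0.0516
```

Run:
```python
from h import *
s=ctrl.read_state(); R=s["eef_rot"]; print(s["time"],s["position"].round(4),np.degrees(np.arctan2(R[1,0],R[0,0])).round(2),s["ft_force"].round(2),s["wrist_torque"].round(2),s["grip_width"])
for n in("side","top"):
    p,d=ctrl.camera(n); W=unproj(n,d); x,y,z=W[...,0],W[...,1],W[...,2]
    hsv=cv2.cvtColor(p,cv2.COLOR_RGB2HSV)
    save(f"pics/k{n}.png",cv2.resize(p[120:230,230:370] if n=="side" else p[150:250,230:330],None,fx=5,fy=5,interpolation=cv2.INTER_CUBIC))
```

```text
16.4 [0.5416 0.0339 0.077 ] -17.54 [-0.74 -0.41 -3.22] [0.02 0.06 0.  ] 0.05157265480758431
```

View pics/kside.png

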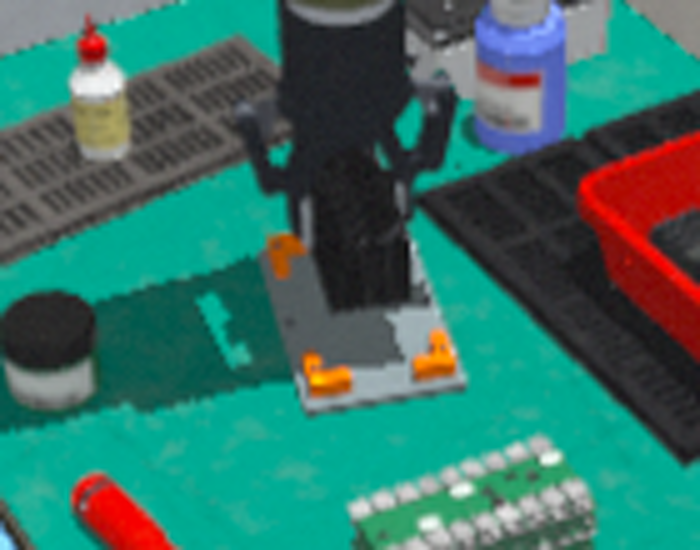

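View pics/ktop.png

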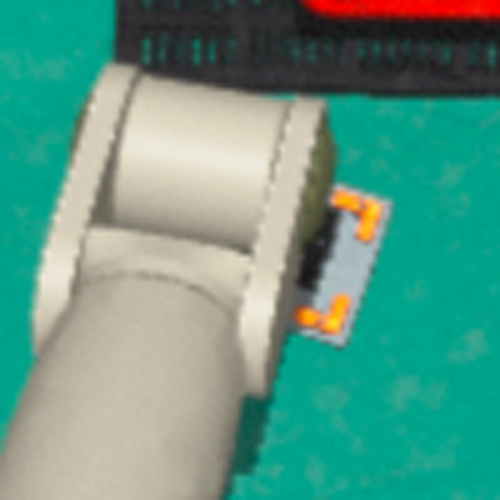

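The pack hangs level over the nest, aligned between the guides, and the bottle still stands on the tray. I lower it with a 1.5 mm x correction.

Request:
apply_moves --pt "0.15 0 0 0 45" --pt "0.15 0 -1 0 45" --pt "0.15 0 -2.2 0 45" --pt "0.15 0 -3.2 0 45" --pt "0.15 0 -3.8 0 45" --pt "0.15 0 -4.1 0 45" --pt "0.15 0 -4.2 0 45" --pt "0.15 0 -4.2 0 45"

```text
time: 17.3
position: [0.5447, 0.0349, 0.0376]
eef_rot: [[0.954, -0.298, 0.0], [-0.298, -0.954, -0.0], [0.0, -0.0, -1.0]]
ft_force: [0.8, 0.3, -2.3]
grip_width: 0.0512
```

Run:
```python
from h import *
s=ctrl.read_state(); R=s["eef_rot"]; print(s["time"],s["position"].round(4),np.degrees(np.arctan2(R[1,0],R[0,0])).round(2),s["ft_force"].round(2),s["wrist_torque"].round(2),s["grip_width"])
p,d=ctrl.camera("side")
save("pics/l.png",cv2.resize(p[130:220,270:350],None,fx=6,fy=6,interpolation=cv2.INTER_CUBIC))
```

```text
17.3 [0.5447 0.0349 0.0376] -17.36 [ 0.75  0.31 -2.29] [-0.02 -0.05 -0.06] 0.051158750691185605
```

View pics/l.png

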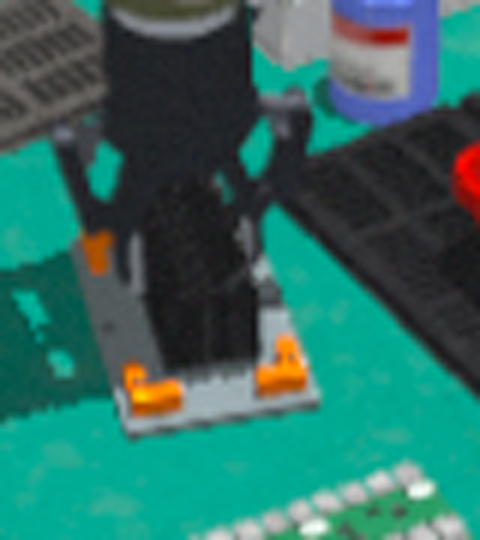

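Request:
apply_moves --pt "-0.1 -0.1 -0.3 0 45" --pt "-0.1 -0.1 -0.5 0 45" --pt "-0.1 -0.1 -0.7 0 45" --pt "-0.1 -0.1 -0.8 0 45" --pt "-0.1 -0.1 -0.8 0 45"

```text
time: 17.85
position: [0.5435, 0.0339, 0.0294]
eef_rot: [[0.954, -0.298, -0.0], [-0.298, -0.954, 0.0], [-0.0, 0.0, -1.0]]
ft_force: [0.1, 0.3, -3.2]
grip_width: 0.0516
```

Request:
apply_moves --pt "0 0 -0.05 0 45" --pt "0 0 -0.1 0 45" --pt "0 0 -0.12 0 45" --pt "0 0 -0.12 0 45"

```text
time: 18.25
position: [0.5436, 0.0339, 0.0283]
eef_rot: [[0.954, -0.298, 0.0], [-0.298, -0.954, -0.0], [0.0, -0.0, -1.0]]
ft_force: [0.2, -0.0, -2.6]
grip_width: 0.0511
```

Request:
apply_moves --pt "0 0 -0.05 0 45" --pt "0 0 -0.1 0 45" --pt "0 0 -0.1 0 45"

```text
time: 18.55
position: [0.5436, 0.0339, 0.0283]
eef_rot: [[0.954, -0.298, 0.0], [-0.298, -0.954, -0.0], [0.0, 0.0, -1.0]]
ft_force: [-4.6, -0.2, 9.1]
grip_width: 0.0509
```

Contact with the nest floor (+9 N), so I release and retreat straight up.

Request:
apply_moves --pt "0 0 0.05 0 60" --pt "0 0 0.05 0 66" --pt "0 0 0.05 0 75" --pt "0 0 0.05 0 90" --pt "0 0 0.05 0 100" --pt "0 0 0.05 0 100"

```text
time: 19.15
position: [0.5436, 0.0339, 0.0278]
eef_rot: [[0.954, -0.298, 0.0], [-0.298, -0.954, 0.0], [0.0, -0.0, -1.0]]
ft_force: [0.8, 0.1, -0.9]
grip_width: 0.0852
```

Request:
apply_moves --pt "0 0 1 0 100" --pt "0 0 3 0 100" --pt "0 0 6 0 100" --pt "0 0 10 0 100" --pt "0 0 14.5 0 100" --pt "-5 -1 18 0 100" --pt "-10 -2 18 0 100" --pt "-14 -3 18 0 100"

```text
time: 19.95
position: [0.4045, 0.0043, 0.2092]
eef_rot: [[0.955, -0.298, 0.003], [-0.298, -0.955, -0.001], [0.003, 0.0, -1.0]]
ft_force: [0.4, 0.1, 0.3]
grip_width: 0.0851
```

Run:
```python
from h import *
from scipy import ndimage
s=ctrl.read_state(); print(s["time"],s["position"].round(4),s["ft_force"].round(2),s["grip_width"])
for n in("top","side"):
    p,d=ctrl.camera(n); W=unproj(n,d); x,y,z=W[...,0],W[...,1],W[...,2]
    t=(abs(x-.543)<.09)&(abs(y-.033)<.09)&(z>.045)&(z<.075)
    if t.sum()>20: print(n,t.sum(),cv2.minAreaRect((W[t][:,:2]*1000).astype(np.float32)),np.median(z[t]), np.percentile(z[t],[10,90]))
    # plane fit
        
    if t.sum()>20:
        A=np.c_[x[t],y[t],np.ones(t.sum())]; print("slope",np.linalg.lstsq(A,z[t],rcond=None)[0][:2].round(3))
    m=(abs(x-.48)<.03)&(abs(y-.288)<.03)&(z>.09)&(z<.13); print("bottle cap",n,W[m].mean(0).round(3))
    save(f"pics/m{n}.png",cv2.resize(p[100:220,210:370],None,fx=5,fy=5,interpolation=cv2.INTER_CUBIC))
```

```text
19.95 [0.4045 0.0043 0.2092] [0.36 0.1  0.26] 0.08505297122356854
top 567 ((542.750244140625, 31.25400161743164), (116.37986755371094, 51.89170455932617), 72.20988464355469) 0.05695070210342262 [0.05183127 0.0616084 ]
slope [0.006 0.009]
bottle cap top [0.481 0.29  0.099]
side 417 ((543.5968627929688, 31.538009643554688), (123.40595245361328, 52.37820816040039), 72.1356201171875) 0.05611985436351169 [0.05214148 0.05876675]
slope [0.023 0.01 ]
bottle cap side [0.479 0.279 0.092]
```

View pics/mside.png

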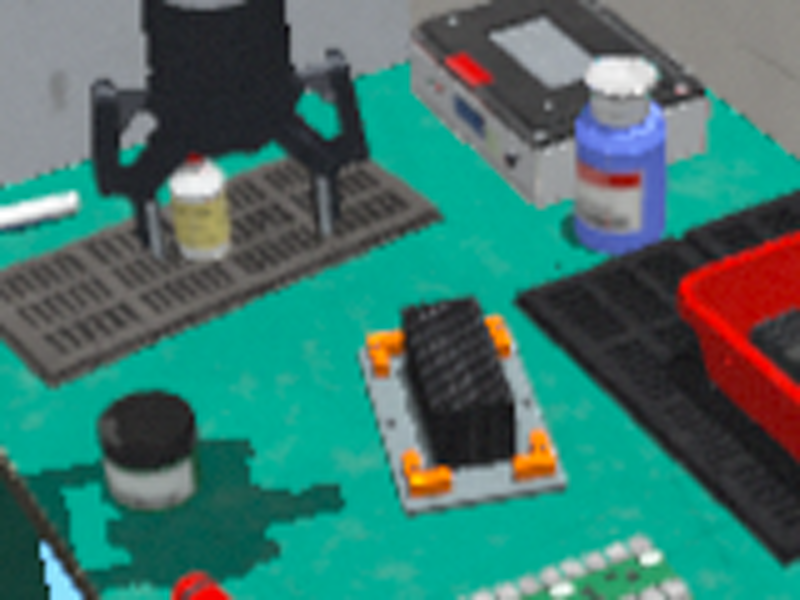

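View pics/mtop.png

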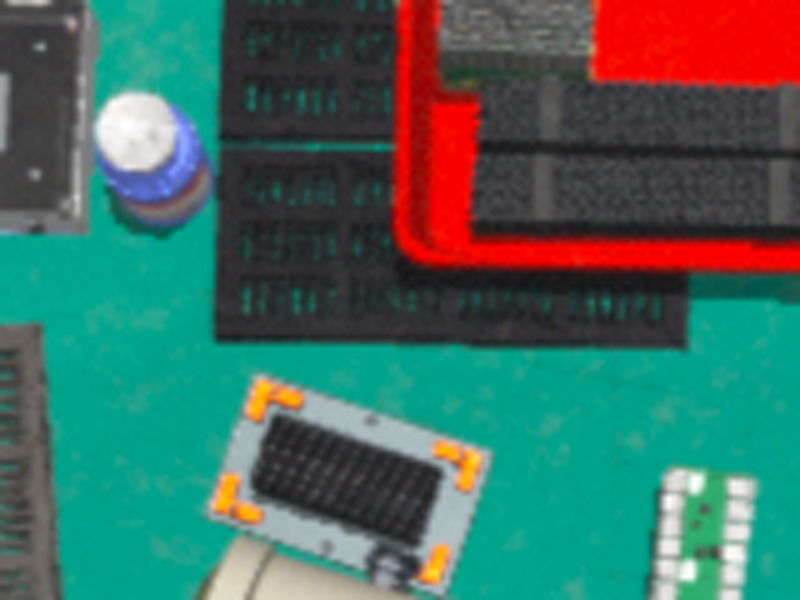

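Both pictures show the pack flat in the nest between the four guides: centre (0.543, 0.031), 72.2°, top at 0.057 m. The bottle stands on the tray at (0.481, 0.290), and the gripper is clear of everything. I hand in.

Run:
```python
from rig import ctrl
print(ctrl.sign_off())
```

```text
the job is handed in; nothing more can be done
None
```

I handed the job in at about 20 s of robot time. The flux bottle stands upright on the grey-brown tray and the carrier pack sits in the nest. The sign-off gave no verdict.

- **Bottle:** it is at about (0.481, 0.290), within about 5 mm of the tray's centre. I regripped it once, 2 mm lower, because the first hold was close to its shoulder. The last side picture has a finger in front of it, so its cap reading there is off; the top picture and the earlier side view agree.
- **Carrier pack:** it lies flat between the four guides, its centre about 2 mm from the nest's and its length within 0.5° of the nest's. Its top measured 0.056–0.057 m against the expected 0.058 m, within the camera error. It touched down with about 9 N at the wrist.
- **Robot:** the gripper was open and clear of everything, with wrist force near zero.

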